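# Set an eccentric side guide with a brass gauge

## Task

Turn the eccentric on the grey side guide until the yellow end of its handle bar points at the yellow line on the plate, which sets the gap to the fence. Then check the gap with the brass knobbed weight as gauge: stand it on the white disc, slide it upright along the plate between eccentric and fence, and leave it standing on the green disc. Keep the setting, and leave the loupe and the ink jar where they are.

Things in the scene. Friction and masses are not known exactly. Their poses are not given: they have to be found in the camera images.
- guide: side guide fixed to the worktop, turned up to 17 degrees: grey plate 180 (x) x 260 (y) x 8 mm, origin at the centre of its underside. Aluminium fence along y, top 26 mm above the worktop, inner face at guide x = +40 mm. The gauge's lane runs along guide +y at x = +16 mm, from a white disc (y = -90 mm) to a green one (y = +90). Yellow line on the plate at x = -36, y = +48 to +80 mm.
- eccentric (a joint): angle q of the eccentric about its upright pivot at guide (x, y) = (-36, 0) mm, 0 to 2.4 rad, counter-clockwise from above. The bar's yellow end points along guide (cos q, sin q): 0 is toward the fence, 1.571 is +y, on the yellow line. Gap to the fence: 48 - 13 cos(q) mm. Starts at 0.2 to 0.6, too narrow for the gauge. Stays where it is left (friction 0.12 N m).
- eccentric_grip (a point): point on the pivot axis in the handle bar, 44 mm above the worktop. The bar is 46 x 12 mm, dark steel with one yellow end, centred on the pivot, 24 to 50 mm above the worktop; grip it across its 12 mm. Below it the bright steel eccentric disc, 56 mm across, centre 13 mm off the pivot towards the yellow end, top 24 mm above the worktop.
- lane_start (a point): centre of the white disc on the plate's top face, 8 mm above the worktop, where the gauge is set down first
- lane_end (a point): centre of the green disc on the plate's top face, 8 mm above the worktop, where the gauge is left. Further left, about x 0.45, y 0.36 m on the worktop, stands a fixed lever 251 mm tall with a wooden handle: pass over or around it.
- gauge: the gauge: brass paper weight, round, 42 mm across and 59 mm high with a knob on top, 0.3 to 0.5 kg; origin at the centre of its underside, z up. Below 30 mm the body is cylindrical, to be gripped across its 42 mm, fingers along the lane; the knob is 20 mm across, 43 to 59 mm up. It stands loose on the worktop to the right of the guide, in one of three places in a row with the loupe and the ink jar.
- loupe: bystander: brass ring-shaped loupe, 39 mm across, 33 mm high, no knob, loose; origin at the centre of its underside
- inkjar: bystander: small dark glass ink jar with tin lid, 62 mm across, 54 mm high, loose; origin at the centre of its underside
Things that resemble listed ones, but are neither listed nor needed, are in the scene too. Leave any red or turquoise look-alike of the gauge alone.

How it is judged (in metres and radians):
On the way, in this order (a step that is already met when the one before it is completed fails the run):
1. the eccentric is set with its yellow end on the yellow line (within 15 degrees) while the gauge is still off the lane (value of joint eccentric between 1.31 and 1.83 rad and horizontal distance between gauge and lane_start above 0.06 m), for 0.2 s.
2. the gauge is down on the plate at the white disc (within 20 mm) (horizontal distance between gauge and lane_start below 0.02 m and z of gauge in the frame of guide below 0.016 m), for 0.05 s.
3. the gauge, down on the plate, is in the gap between the eccentric and the fence, the setting kept (y of gauge in the frame of guide between -0.01 and 0.035 m and x of gauge in the frame of guide between 0.006 and 0.026 m and z of gauge in the frame of guide below 0.016 m and value of joint eccentric between 1.31 and 1.83 rad), for 0.02 s.
At the end, for the whole second after the job is handed in: the eccentric's yellow end is on the yellow line within 15 degrees (1.31 to 1.83 rad), and the gauge stands upright, released and still on the plate, its centre within 20 mm of the green disc's centre (value of joint eccentric between 1.31 and 1.83 rad and horizontal distance between gauge and lane_end below 0.02 m and z of gauge in the frame of guide below 0.012 m and angle between gauge's own z axis and vertical below 0.1 rad and linear speed of gauge below 0.02 m/s); the robot touches nothing.
It fails at once if the loupe is moved more than 30 mm (distance of loupe from where it was at the start of the episode above 0.03 m).
It fails at once if the ink jar is moved more than 30 mm (distance of inkjar from where it was at the start of the episode above 0.03 m).
It also fails if it takes over 64 s, if anything falls off the work surface, if the arm or the gripper's body presses on something with over 40 N, if the wrist force passes 120 N, or if a joint passes its speed limit or range.

## Robot

A 7-joint arm with a two-finger parallel gripper is mounted at the origin on a cart in front of the work surface, level with it; the furniture and walls round the work are solid. World frame = base frame: x ahead of the robot, y to its left, z up, the work surface at z = 0. Lengths are in m, angles in degrees, forces in N, time in s.
With the tool pointing down it reaches from about 0.35 to 0.775 m from the base axis. Payload 3.1 kg.
Tool frame: the origin (TCP) lies on the centre line of the jaws, within the pads' length; the fingertips stand 17 mm ahead of it and the grasp point (between the pads) lies 2 mm behind it (robot.tip_reach is the distance from the TCP to the fingertips, in m); z points along the fingers, y is the direction in which the jaws open and shut (so a half turn about z gives the same grasp; the last joint's range is limited). The gripper opens to 85 mm and grips with 20 to 120 N. Pads are 22 mm wide; open, the fingers measure 114 mm over their backs; the gripper's body (76 mm by 85 mm) begins 54 mm behind the grasp point. The pads swing forward as they close: fully open they stand 13 mm farther back than shut.
Start: joints at [-67.535, 17.813, 0.802, 86.603, -0.252, 75.585, -1.558], TCP at [0.231, 0.499, 0.221] pointing down, gripper open.
Joint ranges: [-154.91, 154.91], [-16.99, 109.72], [-72.82, 74.43], [7.12, 147.25], [-82.49, 262.49], [11.32, 116.49], [-174.64, 174.64]. Speed limits (degrees/s): [159.86, 159.86, 180, 180, 180, 180, 180].

## Interface

Orientations are given as [roll, pitch, yaw] about the fixed x, y, z axes, in that order (R = Rz(yaw) Ry(pitch) Rx(roll)).
In Python, from station import robot, fingers, vision, workorder, recognise gives the robot as it stands. Calls block until the motion is done:
- robot.move_to(position, orientation): joint-space move of the TCP to a pose.
- robot.line_to(position, orientation=None, velocity=0.15, f_stop=None): straight line of the TCP; orientation=None keeps the orientation; velocity is the mean speed in m/s. With f_stop (N) it stops when the force on the tool has changed by that much, and returns True; else False.
- robot.move_j(angles): joint-space move.
- fingers.gripper_to(opening, force=None): opening from 0.0 (shut) to 1.0 (fully open); force is the grip in N (None keeps the last); returns when the fingers have stopped.
- robot.pause(seconds).
- robot.inverse_kinematics(position, orientation): joint angles nearest the present ones, or None.
- vision.grab_frame(name): name is "scene" or "top" or "wrist"; returns the picture (400x640x3 uint8, red, green, blue); there is no depth.
- vision.calibration(name): a dict with "mtx" (3x3 intrinsics, pixels), "k1" (the pictures are not rectified: a ray, as slopes to the right and down, at radius r is drawn at 1 + k1 r^2 times it, then the intrinsics apply), "extrinsics" (4x4, takes a point from world to camera coordinates); the wrist camera has in their place "T_tool_cam" (4x4, takes a point from camera to tool coordinates, whose origin is the TCP and whose axes are the flange's). Camera axes: x right, y up, looking along -z (the intrinsics and any distortion apply to the point x, -y, -z); pixel columns grow to the right and rows downward; lengths in m; the calibration is good to about 2 mm. A picture is of the moment at which its call begins: read the wrist's pose just before it. calibration takes no time and is no camera call.
A pose or a line that the arm cannot do raises robot.PlanningError and nothing moves.
- workorder.close_job(): hands the job in, once; it reports no verdict.
Trained networks look in the newest picture that a camera, given by its name, has taken for a name from the list of things; names that differ only in an ending like _2 or _b are one class to them, and where a whole thing is asked for, a point or a joint stands for the part that bears it (a point fixed in the world has none). Each returns a list of dicts, best first, with "p" (0 to 1); they miss things now and then, are a little off and sometimes report something else, mostly with a low value. They report only what shows in the picture. A call takes as long as a camera call. They do not tell look-alikes from the thing itself.
- recognise(label, camera): "rect" ([centre column, centre row, width, height] in pixels, round what is visible of it).
Readings, each from a call of its own:
- robot.current_time_s(): time.
- robot.current_joint_positions(): joint angles.
- robot.current_dq(): joint speeds.
- robot.current_joint_torque(): joint torques, N m.
- robot.current_tool_pos(): TCP position.
- robot.current_eef_rot(): TCP orientation.
- robot.current_contact_force(): force on the tool from outside, world axes, zero at the start.
- robot.current_torque(): the same for the moment, N m.
- robot.current_finger_gap(): opening from 0.0 (shut) to 1.0 (fully open).
Only numpy, scipy, OpenCV 4.12 (cv2) and the standard library are available. Lean on these libraries where they do the work, as an engineer would, in place of code of your own. Each camera call takes 0.05 s, during which the arm holds its last target.

## Working session

There is one attempt and no reset: what is moved stays moved. The work goes in short steps, each a Python script; the robot and the scene stay as the last script left them, time stands still between calls to the robot, and variables do not carry over. Pictures are saved under pics/ and viewed, and the job is handed in when it is done.

```bash
ls; mkdir -p pics; python3 - <<'E'
from station import robot, fingers, vision, workorder, recognise
import cv2, numpy as np
for n in ("scene","top","wrist"):
    im=vision.grab_frame(n); cv2.imwrite(f"pics/{n}0.png",im[:,:,::-1])
    c=vision.calibration(n); print(n,{k:np.round(v,4).tolist() for k,v in c.items()})
    for l in ("guide","eccentric","gauge","loupe","inkjar"):
        print(l,[(np.round(d["rect"]).tolist(),round(d["p"],2)) for d in recognise(l,n)])
print(robot.current_time_s(),robot.current_tool_pos(),robot.current_eef_rot(),robot.tip_reach)
E
```

```text
pics
scene {'mtx': [[473.5691, 0.0, 321.0107], [0.0, 473.5691, 201.1565], [0.0, 0.0, 1.0]], 'k1': -0.1409, 'extrinsics': [[0.8403, -0.5419, -0.0112, -0.4576], [0.3984, 0.6036, 0.6906, -0.2147], [-0.3675, -0.5848, 0.7231, -0.7071], [0.0, 0.0, 0.0, 1.0]]}
guide [([318.0, 183.0, 148.0, 110.0], 0.84)]
eccentric [([302.0, 174.0, 29.0, 32.0], 0.84)]
gauge [([395.0, 233.0, 23.0, 32.0], 0.76), ([297.0, 271.0, 30.0, 36.0], 0.65), ([353.0, 247.0, 26.0, 33.0], 0.59), ([397.0, 284.0, 30.0, 38.0], 0.57)]
loupe [([445.0, 248.0, 28.0, 28.0], 0.8), ([317.0, 183.0, 150.0, 105.0], 0.39)]
inkjar [([356.0, 321.0, 42.0, 54.0], 0.96)]
top {'mtx': [[385.1906, 0.0, 319.1013], [0.0, 385.1906, 199.5656], [0.0, 0.0, 1.0]], 'k1': -0.0669, 'extrinsics': [[0.0216, -0.9995, -0.0249, -0.0371], [0.9939, 0.0188, 0.1086, -0.5489], [-0.108, -0.0271, 0.9938, -0.8893], [0.0, 0.0, 0.0, 1.0]]}
guide [([284.0, 194.0, 117.0, 91.0], 0.81)]
eccentric [([286.0, 202.0, 23.0, 26.0], 0.58)]
gauge [([408.0, 207.0, 20.0, 22.0], 0.82), ([375.0, 181.0, 18.0, 17.0], 0.77), ([367.0, 211.0, 17.0, 18.0], 0.64), ([360.0, 257.0, 22.0, 22.0], 0.56)]
loupe [([401.0, 160.0, 17.0, 19.0], 0.66), ([286.0, 194.0, 114.0, 85.0], 0.54)]
inkjar [([416.0, 252.0, 31.0, 23.0], 0.68)]
wrist {'mtx': [[294.4493, 0.0, 323.7462], [0.0, 294.4493, 196.4724], [0.0, 0.0, 1.0]], 'k1': -0.0378, 'T_tool_cam': [[-0.0006, 0.9649, 0.2625, 0.066], [1.0, 0.0005, 0.0003, 0.0007], [0.0001, 0.2625, -0.9649, -0.1529], [0.0, 0.0, 0.0, 1.0]]}
guide []
eccentric []
gauge []
loupe []
inkjar []
0.9 [0.23116094 0.49906296 0.22120845] [1.79999629e+02 4.72940173e-04 1.55147266e+02] 0.017
```

View pics/scene0.png

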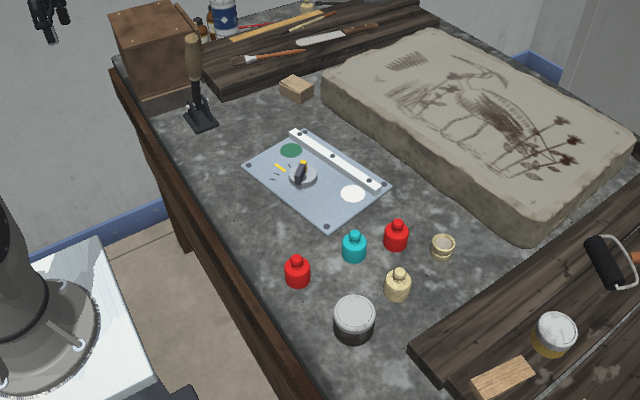

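View pics/top0.png

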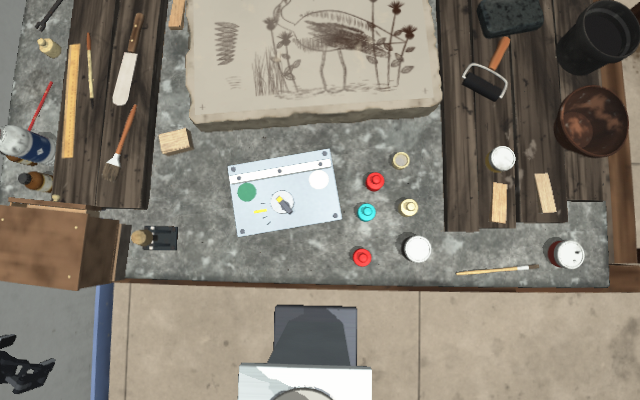

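```bash
python3 - <<'E'
import cv2
a=cv2.imread("pics/scene0.png")[130:360,220:480]; cv2.imwrite("pics/scene0c.png",cv2.resize(a,(780,690)) [:600] if 0 else cv2.resize(a,None,fx=2.6,fy=2.6,interpolation=cv2.INTER_CUBIC))
a=cv2.imread("pics/top0.png")[130:290,210:450]; cv2.imwrite("pics/top0c.png",cv2.resize(a,None,fx=3.3,fy=3.3,interpolation=cv2.INTER_CUBIC))
E
```

```text
(no output)
```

View pics/scene0c.png

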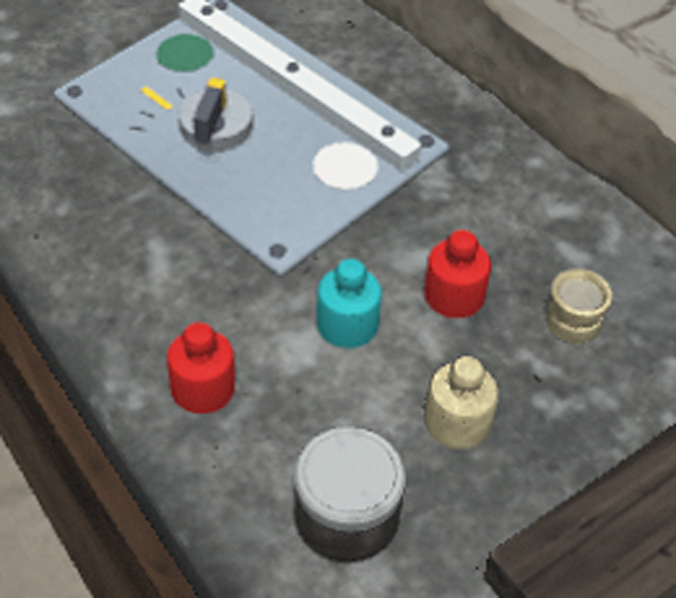

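View pics/top0c.png

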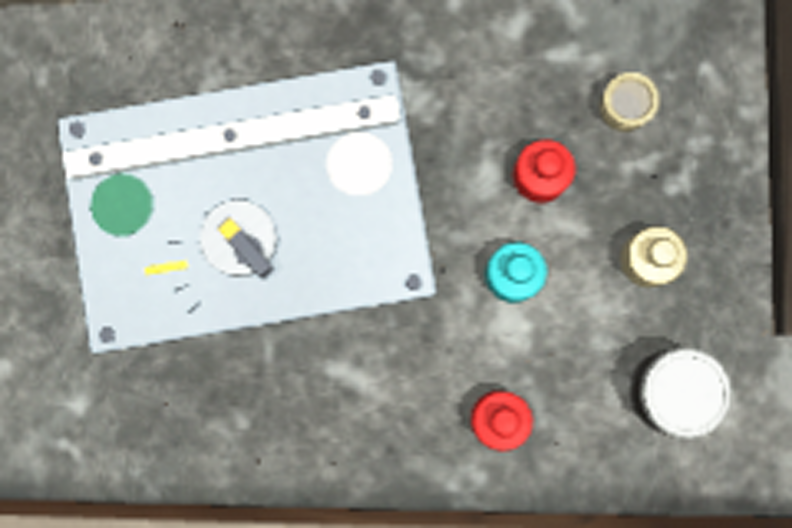

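The scene shows four knobbed weights: red at (395,233) and (297,271), turquoise at (353,247) and brass at (397,284) in the scene picture. The brass one appears at (409,207) in the top picture. Only that one is brass, and it stands in the row between the loupe at (445,248) and the ink jar at (356,321), so it is the gauge. The enlarged crop confirms this. The bar's yellow end currently points towards the fence. Next I compute poses.

```bash
cat > h.py <<'E'
from station import robot, fingers, vision, workorder, recognise
import cv2, numpy as np
from scipy.optimize import least_squares
from scipy.spatial.transform import Rotation as Rn
def R(rpy): return Rn.from_euler('xyz',rpy,degrees=True).as_matrix()
def cam(n):
    c=vision.calibration(n)
    if n=="wrist":
        T=np.eye(4);T[:3,:3]=R(robot.current_eef_rot());T[:3,3]=robot.current_tool_pos()
        E=np.linalg.inv(T@np.array(c["T_tool_cam"]))
    else: E=np.array(c["extrinsics"])
    return np.array(c["mtx"]),c["k1"],E
def proj(C,P):
    K,k,E=C; p=np.atleast_2d(P)@E[:3,:3].T+E[:3,3]
    s=np.c_[p[:,0]/-p[:,2],p[:,1]/p[:,2]]; s=s*(1+k*(s**2).sum(1,keepdims=True))
    return s*[K[0,0],K[1,1]]+K[:2,2]
def ray(C,uv):
    K,k,E=C; d=(np.asarray(uv,float)-K[:2,2])/[K[0,0],K[1,1]]; s=d.copy()
    for _ in range(20): s=d/(1+k*(s@s))
    v=E[:3,:3].T@np.array([s[0],-s[1],-1]); return -E[:3,:3].T@E[:3,3], v/np.linalg.norm(v)
def onz(C,uv,z):
    o,v=ray(C,uv); return o+v*(z-o[2])/v[2]
def tri(obs):
    A=np.zeros((3,3));b=np.zeros(3)
    for C,uv in obs:
        o,v=ray(C,uv);M=np.eye(3)-np.outer(v,v);A+=M;b+=M@o
    return np.linalg.solve(A,b)
def gpt(g,x,y,z):
    c,s=np.cos(g[2]),np.sin(g[2]); return np.array([g[0]+c*x-s*y,g[1]+s*x+c*y,z])
E
python3 - <<'E'
from h import *
S=cam("scene");T=cam("top")
t=lambda a,b:np.array([210+a/3.3,130+b/3.3]); s=lambda a,b:np.array([220+a/2.6,130+b/2.6])
pts={ 'c-+':((-.09,.13),t(93,352),s(55,93)),'c--':((-.09,-.13),t(434,295),s(280,272)),'c+-':((.09,-.13),t(396,62),s(447,145)),
'c++':((.09,.13),t(59,120),None),'green':((.016,.09),t(122,205),s(186,52)),'white':((.016,-.09),t(359,163),s(346,165))}
for k,(g,a,b) in pts.items(): 
    if b is not None: print(k,tri([(T,a),(S,b)]).round(4))
def res(g):
    r=[]
    for (q,a,b) in pts.values():
        P=gpt(g,*q,.008); r+=list(proj(T,P)[0]-a)
        if b is not None: r+=list(proj(S,P)[0]-b)
    return r
f=least_squares(res,[.55,.1,0]); print(f.x[:2],np.degrees(f.x[2]),np.round(f.fun,1))
print('pivot',gpt(f.x,-.036,0,.05), 'knobtop',tri([(T,t(663,252)),(S,s(467,362))]),tri([(T,t(631,98)),(S,s(581,290))]))
print('jar lid',tri([(T,t(685,393)),(S,s(350,475))]))
E
```

```text
c-+ [0.4578 0.1707 0.0032]
c-- [ 0.5055 -0.0813  0.0039]
c+- [ 0.6788 -0.0493  0.0061]
green [0.5679 0.1527 0.0065]
white [ 0.6024 -0.0236  0.0053]
[0.56821125 0.06027069] 10.721122620599827 [-0.6  0.7 -1.7 -1.4  1.4  0.3 -0.2 -0.   0.4 -0.7  1.7 -0.7 -0.4 -0.7
  0.4 -0.1 -0.5 -0.1  0.7  0.4 -0.4 -0.1]
pivot [0.53283965 0.05357365 0.05      ] knobtop [ 0.53483523 -0.23827633  0.05925091] [ 0.6494705  -0.22136488  0.03051333]
jar lid [ 0.43759449 -0.25623134  0.04684137]
```

```bash
python3 - <<'E'
from h import *
p=robot.current_tool_pos()
robot.line_to([p[0],p[1],0.38],velocity=0.25)
for yaw in (40,101,-140,-79,11,-169): print(yaw,np.round(robot.inverse_kinematics([.533,.0536,.1],[180,0,yaw]),0) if robot.inverse_kinematics([.533,.0536,.1],[180,0,yaw]) is not None else None)
for yaw in (101,-79):
  for q in ([.6,-.027,.1],[.535,-.238,.1]): print(yaw,np.round(robot.inverse_kinematics(q,[180,0,yaw]),0))
print(robot.current_time_s())
E
```

```text
40 [-33.  24.  34. 100. -15.  60. -44.]
101 [-31.  24.  31. 100. -14.  60.  16.]
-140 [-25.  23.  23. 100. -10.  60. 131.]
-79 [ -52.   35.   65.  101.  -34.   67. -146.]
11 [-34.  25.  35. 100. -16.  61. -72.]
-169 [-27.  23.  26. 100. -11.  60. 104.]
101 [-24.  32.  36.  89. -20.  65.  28.]
101 [-11.  34.  50.  92. -28.  67.  56.]
-79 [ -38.   43.   64.   90.  -40.   73. -137.]
-79 [ -18.   41.   64.   92.  -39.   72. -115.]
1.6833
```

```bash
python3 - <<'E'
from h import *
robot.line_to([.55,.06,.38],[180,0,40],velocity=0.3)
robot.line_to([.555,.07,.22],velocity=0.3)
C=cam("wrist"); im=vision.grab_frame("wrist"); cv2.imwrite("pics/w1.png",im[:,:,::-1])
np.savez("w1.npz",K=C[0],k=C[1],E=C[2])
g=[0.56821125,0.06027069,np.radians(10.72)]
for q in [(-.09,.13),(-.09,-.13),(.09,-.13),(.09,.13),(.016,.09),(.016,-.09),(-.036,.048),(-.036,.08)]: print(q,proj(C,gpt(g,*q,.008)).round(0))
print('piv',proj(C,gpt(g,-.036,0,.05)).round(1))
print(recognise("eccentric","wrist"),robot.current_time_s())
E
```

```text
(-0.09, 0.13) [[213. 181.]]
(-0.09, -0.13) [[385. 271.]]
(0.09, -0.13) [[461. 158.]]
(0.09, 0.13) [[277.  47.]]
(0.016, 0.09) [[278. 122.]]
(0.016, -0.09) [[403. 193.]]
(-0.036, 0.048) [[289. 176.]]
(-0.036, 0.08) [[266. 164.]]
piv [[321.8 202.9]]
[{'rect': [321.0, 190.2, 46.4, 60.0], 'p': 0.7}] 4.625
```

View pics/w1.png

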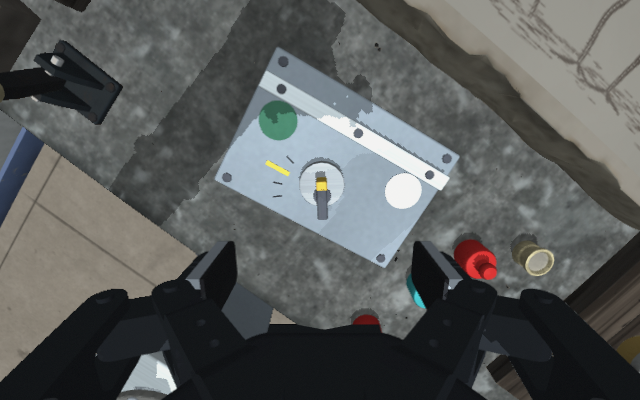

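```bash
python3 - <<'E'
import cv2
a=cv2.imread("pics/w1.png")[30:280,200:470]; cv2.imwrite("pics/w1c.png",cv2.resize(a[100:220,50:190],None,fx=5,fy=5,interpolation=cv2.INTER_CUBIC))
cv2.imwrite("pics/w1d.png",cv2.resize(a,None,fx=2.4,fy=2.4,interpolation=cv2.INTER_CUBIC))
E
```

```text
(no output)
```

View pics/w1c.png

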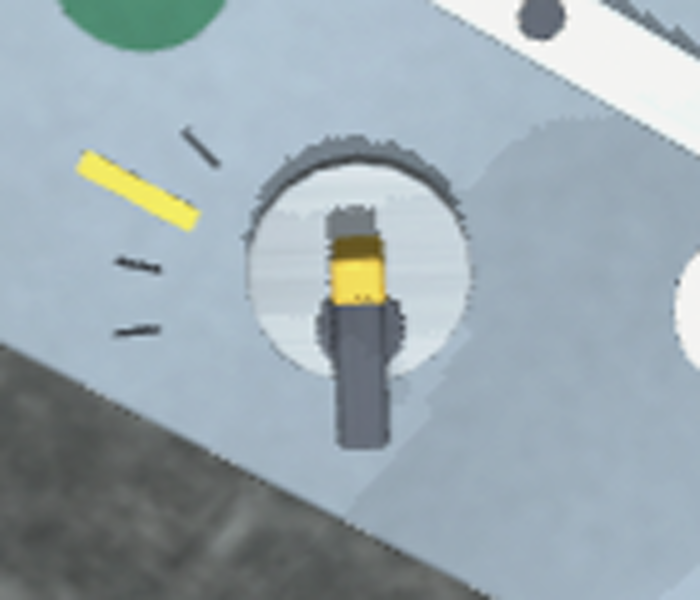

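View pics/w1d.png

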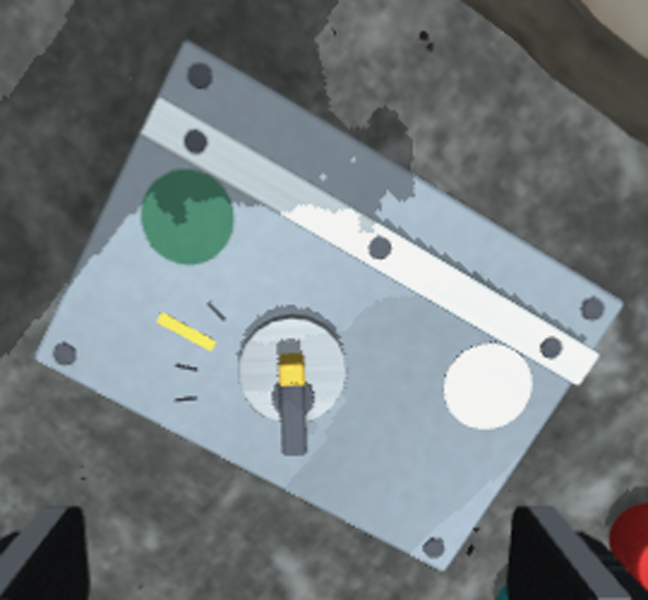

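```bash
python3 - <<'E'
from h import *
S=cam("scene");T=cam("top");w=np.load("w1.npz");W=(w["K"],float(w["k"]),w["E"])
t=lambda a,b:np.array([210+a/3.3,130+b/3.3]); s=lambda a,b:np.array([220+a/2.6,130+b/2.6])
d=lambda a,b:np.array([200+a/2.4,30+b/2.4]); c=lambda a,b:np.array([250+a/5,130+b/5])
o=[((-.09,.13),T,t(93,352)),((-.09,.13),S,s(55,93)),((-.09,.13),W,d(37,356)),((-.09,-.13),T,t(434,295)),((-.09,-.13),S,s(280,272)),((-.09,-.13),W,d(443,571)),
((.09,-.13),T,t(396,62)),((.09,-.13),S,s(447,145)),((.09,-.13),W,d(622,303)),((.09,.13),T,t(59,120)),((.09,.13),W,d(187,41)),
((.016,.09),T,t(122,205)),((.016,.09),S,s(186,52)),((.016,.09),W,d(187,216)),((.016,-.09),T,t(359,163)),((.016,-.09),S,s(346,165)),((.016,-.09),W,d(488,386))]
for n,sel in (("all",o),("W",[x for x in o if x[1] is W])):
    f=least_squares(lambda g:np.concatenate([proj(C,gpt(g,*q,.008))[0]-uv for q,C,uv in sel]),[.55,.1,0])
    print(n,f.x[:2],np.degrees(f.x[2]),abs(f.fun).max(),'pivot',gpt(f.x,-.036,0,0))
for q in [(-.09,.13),(-.09,-.13),(.09,-.13),(.016,.09),(.016,-.09)]:
    print('tri',q,tri([(C,uv) for k,C,uv in o if k==q]).round(4))
a=onz(W,c(357,258),.05);b=onz(W,c(363,448),.05);print(a,b,(a+b)/2,np.linalg.norm(a-b),np.degrees(np.arctan2(*(a-b)[1::-1])))
dc=onz(W,c(358,268),.024);print('disc',dc)
# bar heights two views: yellow tip & dark end of bar top in top view
print('bar ends tri',tri([(W,c(357,258)),(T,t(222,222))]),tri([(W,c(363,448)),(T,t(266,273))]))
E
```

```text
all [0.56958653 0.06101399] 10.664611410063864 2.783219525850825 pivot [0.53420834 0.05435184 0.        ]
W [0.57026735 0.06125969] 10.688100542630094 2.6311002972433073 pivot [0.5348919  0.05458304 0.        ]
tri (-0.09, 0.13) [0.4582 0.1714 0.0021]
tri (-0.09, -0.13) [ 0.5056 -0.0819  0.0048]
tri (0.09, -0.13) [ 0.6801 -0.0487  0.0047]
tri (0.016, 0.09) [0.5685 0.1534 0.0054]
tri (0.016, -0.09) [ 0.6025 -0.0242  0.0061]
[0.55169708 0.06999636 0.05      ] [0.51786093 0.0398855  0.05      ] [0.53477901 0.05494093 0.05      ] 0.04529402548376166 41.66596004414682
disc [0.54554103 0.06472846 0.024     ]
bar ends tri [0.55131793 0.07074817 0.05116995] [0.51605311 0.03919139 0.04496577]
```

```bash
python3 - <<'E'
from h import *
x,y=.5345,.0546
fingers.gripper_to(0.5,30)
robot.line_to([x,y,.12],[180,0,41.5],velocity=0.25)
print(robot.line_to([x,y,.047],velocity=0.1,f_stop=10), robot.current_tool_pos())
fingers.gripper_to(0.0,40)
print('gap',robot.current_finger_gap(),robot.current_contact_force(),robot.current_tool_pos(),robot.current_time_s())
C=cam("wrist"); im=vision.grab_frame("wrist"); cv2.imwrite("pics/w2.png",im[:,:,::-1])
E
```

```text
False [0.53532978 0.05456729 0.04770128]
gap -0.00010942875528221373 [ 0.12012282  0.50107114 -0.2766118 ] [0.53453375 0.05464229 0.04710367] 7.05
```

View pics/w2.png

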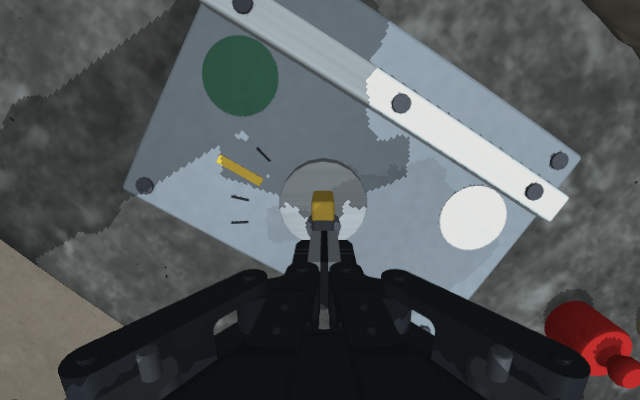

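```bash
python3 - <<'E'
import cv2
a=cv2.imread("pics/w2.png")[140:340,230:430]; cv2.imwrite("pics/w2c.png",cv2.resize(a,None,fx=3,fy=3,interpolation=cv2.INTER_CUBIC))
from h import *
im=vision.grab_frame("scene"); cv2.imwrite("pics/s2c.png",cv2.resize(im[80:260,200:420,::-1],None,fx=3.3,fy=3.3,interpolation=cv2.INTER_CUBIC))
print(robot.current_finger_gap())
E
```

```text
-0.001360195865453633
```

View pics/w2c.png

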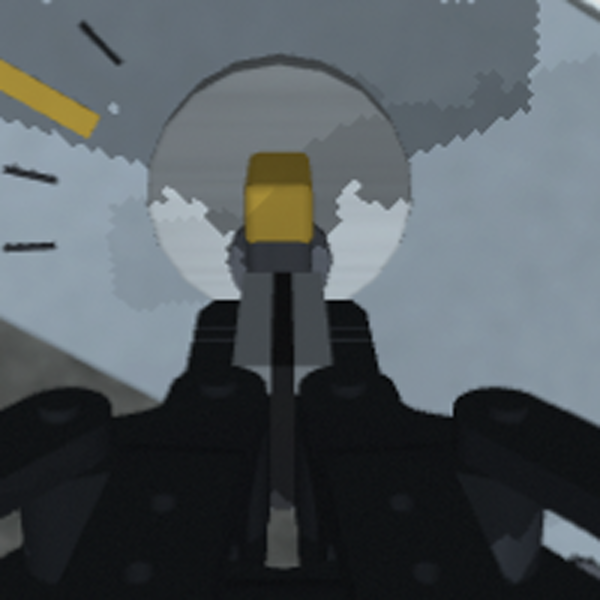

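View pics/s2c.png

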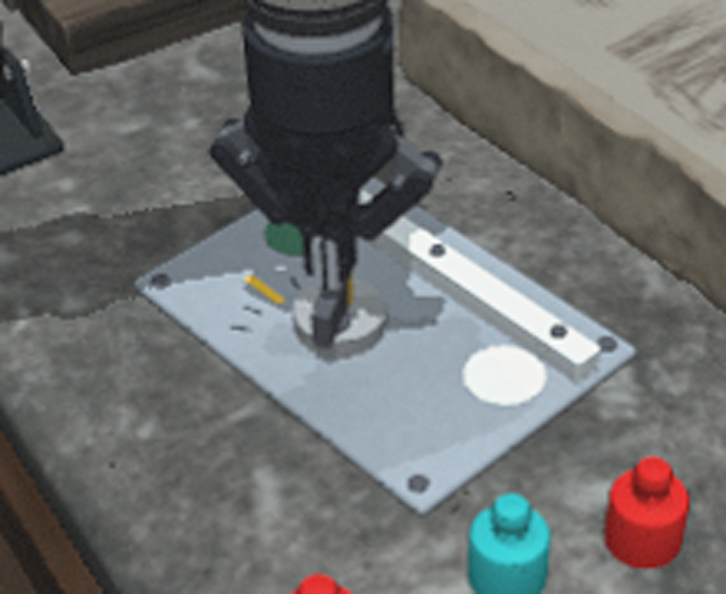

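```bash
python3 - <<'E'
from h import *
C=cam("wrist");p=robot.current_tool_pos();print(p,robot.current_eef_rot())
Rt=R(robot.current_eef_rot())
for q in [(.011,0,.017),(-.011,0,.017),(.011,0,.004),(.011,.006,.017),(.011,-.006,.017)]:
    print('tip',q,(proj(C,p+Rt@np.array(q))[0]-[230,140])*3)
for q in [(.023,0,.05),(.023,0,.024),(-.023,0,.05),(.023,.006,.05),(.023,-.006,.05),(.011,0,.05)]:
    P=np.array([.5345,.0546,0])+Rt@np.array([q[0],q[1],0]);P[2]=q[2]; print('bar',q,(proj(C,P)[0]-[230,140])*3)
E
```

```text
[0.53449362 0.05462318 0.04701996] [-1.79998680e+02 -2.42422907e-03  4.15017467e+01]
tip (0.011, 0, 0.017) [281.31482266 216.44556642]
tip (-0.011, 0, 0.017) [281.37397346 316.52161721]
tip (0.011, 0, 0.004) [281.36250321 238.08484454]
tip (0.011, 0.006, 0.017) [310.97358863 216.42141042]
tip (0.011, -0.006, 0.017) [251.65518183 216.46571461]
bar (0.023, 0, 0.05) [281.47626864 187.35352985]
bar (0.023, 0, 0.024) [281.36945599 151.71933521]
bar (-0.023, 0, 0.05) [281.59948251 418.34523861]
bar (0.023, 0.006, 0.05) [315.39347609 187.32789409]
bar (0.023, -0.006, 0.05) [247.55791618 187.37716757]
bar (0.011, 0, 0.05) [281.51042179 251.15832298]
```

```bash
python3 - <<'E'
from h import *
x,y=.5345,.0546
r=robot.line_to([x,y,.030],velocity=0.03,f_stop=6); print(r,robot.current_tool_pos(),robot.current_contact_force())
robot.line_to([x,y,.075],velocity=0.15)
im=vision.grab_frame("wrist"); cv2.imwrite("pics/w3a.png",im[:,:,::-1])
fingers.gripper_to(0.4,30); print(robot.current_finger_gap())
im=vision.grab_frame("wrist"); cv2.imwrite("pics/w3b.png",im[:,:,::-1])
a=cv2.imread("pics/w3a.png");b=cv2.imread("pics/w3b.png")
cv2.imwrite("pics/w3.png",cv2.resize(np.hstack([a[120:400,200:450],b[120:400,200:450]]),None,fx=1.6,fy=1.6,interpolation=cv2.INTER_CUBIC))
print(robot.current_time_s())
E
```

```text
True [0.53499544 0.05457935 0.04005245] [ 0.30928889 -0.18644876  6.65939614]
0.397523521675988
8.425
```

View pics/w3.png

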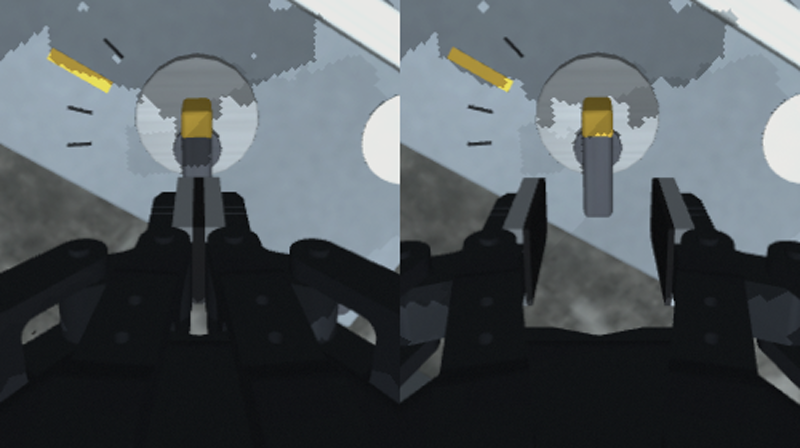

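```bash
python3 - <<'E'
from h import *
S=cam("scene");T=cam("top");p=robot.current_tool_pos();Rt=R(robot.current_eef_rot());print(p)
im=vision.grab_frame("scene")[:,:,::-1].copy()
big=cv2.resize(im[90:240,220:400],None,fx=4,fy=4,interpolation=cv2.INTER_CUBIC)
for zt,col in ((.017,(0,0,255)),(-.010,(0,255,0)),(-.0,(255,0,0))):
  for y in (-.0215,.0215):
    for x in (-.011,.011):
      u=(proj(S,p+Rt@np.array([x,y,zt]))[0]-[220,90])*4+2
      cv2.circle(big,tuple(int(v) for v in u),4,col,-1)
cv2.imwrite("pics/s4.png",big)
im=vision.grab_frame("top")[:,:,::-1]
cv2.imwrite("pics/t4.png",cv2.resize(im[130:290,210:450],None,fx=3.3,fy=3.3))
E
```

```text
[0.53436933 0.05457797 0.07477512]
```

View pics/s4.png

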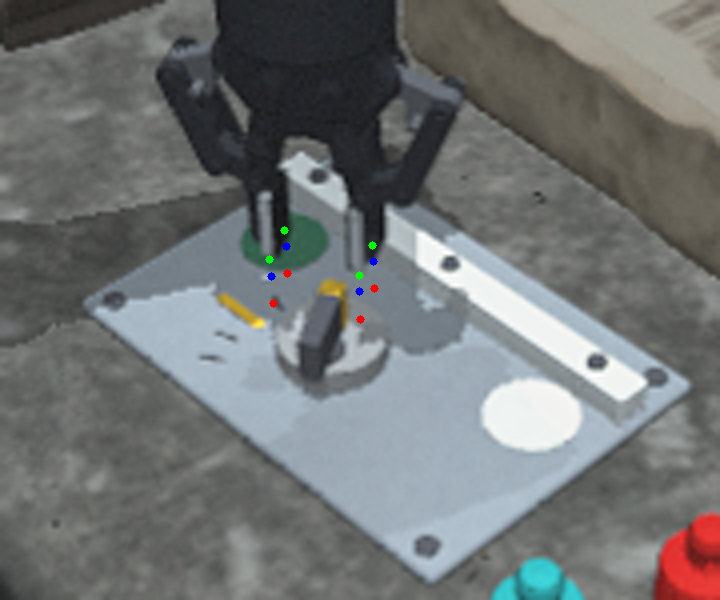

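Both the touch test and the scene picture put the real fingertips about 10 mm behind the reported TCP, where the text says 17 mm ahead of it. The shut fingers therefore closed above the bar and nothing was moved. I'll use the measured value and go lower.

```bash
python3 - <<'E'
from h import *
x,y=.5345,.0546
print(robot.line_to([x,y,.020],velocity=0.06,f_stop=8), robot.current_tool_pos())
fingers.gripper_to(0.0,50)
print('gap',robot.current_finger_gap(),robot.current_contact_force(),robot.current_tool_pos(),robot.current_time_s())
im=vision.grab_frame("wrist"); cv2.imwrite("pics/w5.png",im[100:400,170:490,::-1])
E
```

```text
False [0.53498669 0.0545836  0.02040403]
gap 0.1285225987504578 [-0.83557075  0.91834108  5.81018159] [0.53451008 0.05514986 0.02063875] 9.9167
```

View pics/w5.png

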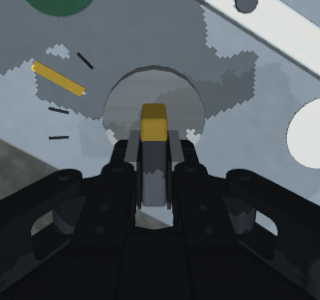

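```bash
python3 - <<'E'
from h import *
x,y=.5345,.0549
for a in np.linspace(41.5,101,7)[1:]:
    robot.line_to([x,y,.0215],[180,0,a],velocity=0.1)
    print(round(a),robot.current_contact_force().round(1),robot.current_torque().round(2),robot.current_finger_gap(),round(robot.current_time_s(),2))
print(robot.current_tool_pos(),robot.current_eef_rot())
fingers.gripper_to(0.5,50)
robot.line_to([x,y,.15],velocity=0.25)
C=cam("wrist");im=vision.grab_frame("wrist"); cv2.imwrite("pics/w6.png",im[:,:,::-1])
np.savez("w6.npz",K=C[0],k=C[1],E=C[2])
print(robot.current_time_s())
E
```

```text
51 [ 1.3  2.1 -6.4] [ 0.19 -0.47  0.09] 0.126450576306077 10.29
61 [  2.8   1.8 -10.4] [ 0.31 -0.66  0.11] 0.12613774517787452 10.62
71 [  3.3   2.6 -12.7] [ 0.51 -0.85  0.11] 0.12381793505062073 10.94
81 [  3.6   3.1 -15.1] [ 0.58 -0.96  0.13] 0.1301677041072595 11.27
91 [  3.9   3.1 -15.2] [ 0.69 -0.97  0.18] 0.1323280071940194 11.59
101 [  3.7   3.  -16.5] [ 0.71 -0.92  0.07] 0.12900317392139596 11.92
[0.53399819 0.05526401 0.02075693] [-1.79942435e+02 -2.20321977e-02  1.00848389e+02]
13.0417
```

View pics/w6.png

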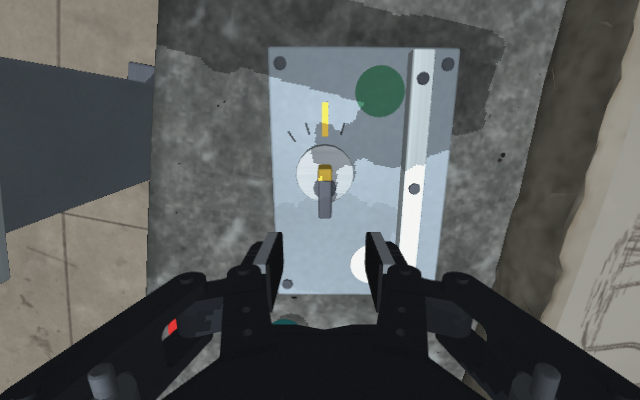

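The bar's yellow end at (325,172) lines up with the yellow line at column 325, so the setting is done. Now the gauge.

```bash
python3 - <<'E'
from h import *
fingers.gripper_to(0.9,30)
robot.line_to([.535,-.238,.20],[180,0,10.7],velocity=0.3)
C=cam("wrist");im=vision.grab_frame("wrist"); cv2.imwrite("pics/w7.png",im[:,:,::-1])
np.savez("w7.npz",K=C[0],k=C[1],E=C[2])
for l in ("gauge","loupe","inkjar"): print(l,[(np.round(d["rect"]).tolist(),round(d["p"],2)) for d in recognise(l,"wrist")])
print(proj(C,[.535,-.238,.059]),proj(C,[.535,-.238,0]),robot.current_time_s())
E
```

```text
gauge [([265.0, 109.0, 40.0, 40.0], 0.92), ([219.0, 248.0, 35.0, 28.0], 0.86), ([328.0, 179.0, 37.0, 41.0], 0.72), ([238.0, 171.0, 38.0, 44.0], 0.64)]
loupe [([330.0, 68.0, 37.0, 40.0], 0.84)]
inkjar [([325.0, 260.0, 54.0, 64.0], 0.58)]
[[325.43868389 184.84942189]] [[325.20274524 174.01347889]] 15.4
```

View pics/w7.png

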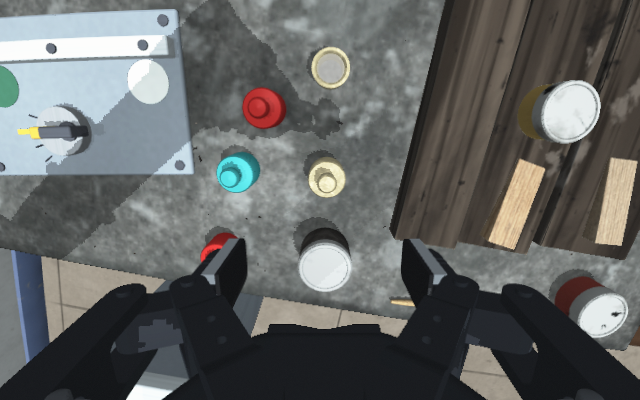

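```bash
python3 - <<'E'
from h import *
S=cam("scene");T=cam("top");W=cam("wrist")
im=cv2.imread("pics/w7.png");cv2.imwrite("pics/w7c.png",cv2.resize(im[120:230,270:390],None,fx=5,fy=5,interpolation=cv2.INTER_CUBIC))
t=lambda a,b:np.array([210+a/3.3,130+b/3.3]); s=lambda a,b:np.array([220+a/2.6,130+b/2.6])
print(tri([(T,t(663,252)),(S,s(467,362)),(W,[327.5,183])]))
for z in (.059,): print(onz(W,[327.5,183],z),onz(T,t(663,252),z),onz(S,s(467,362),z))
E
```

```text
[ 0.53576471 -0.23890677  0.05796107]
[ 0.53722393 -0.24027296  0.059     ] [ 0.5346185 -0.2381676  0.059    ] [ 0.53523736 -0.23827616  0.059     ]
```

View pics/w7c.png

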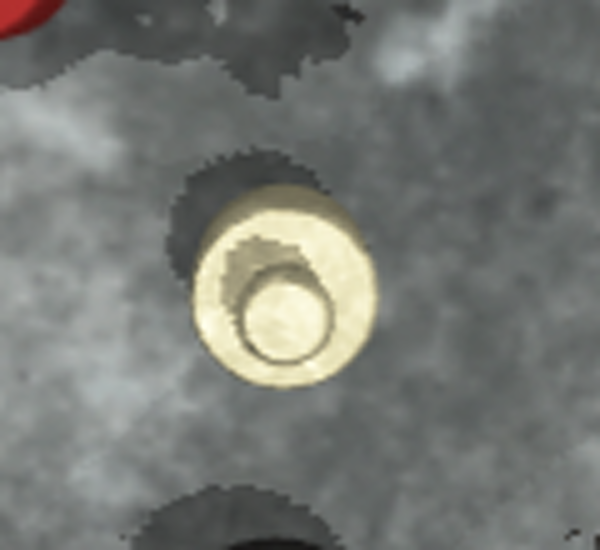

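```bash
python3 - <<'E'
from h import *
x,y=.5361,-.2395
robot.line_to([x,y,.06],velocity=0.2)
print(robot.line_to([x,y,-.003],velocity=0.06,f_stop=6), robot.current_tool_pos())
fingers.gripper_to(0.0,60)
print('gap',robot.current_finger_gap(),robot.current_contact_force(),robot.current_tool_pos())
im=vision.grab_frame("wrist"); a=im[:,:,::-1]
robot.line_to([x,y,.06],velocity=0.1)
print('gap',robot.current_finger_gap(),robot.current_contact_force(),robot.current_tool_pos(),robot.current_time_s())
b=vision.grab_frame("wrist")[:,:,::-1]
cv2.imwrite("pics/w8.png",np.hstack([a[40:340,130:510],b[40:340,130:510]]))
c=vision.grab_frame("scene")[:,:,::-1]; cv2.imwrite("pics/s8.png",cv2.resize(c[150:350,260:480],None,fx=3,fy=3))
E
```

```text
False [ 0.5365107  -0.23976453 -0.00253918]
gap 0.4547708697613648 [-1.32704411  0.33382607  2.93217186] [ 0.53661949 -0.23973085 -0.00237154]
gap 0.4535532061847148 [ 0.11055532 -0.12589383 -2.38317677] [ 0.53545216 -0.23895494  0.05926463] 18.7167
```

View pics/w8.png

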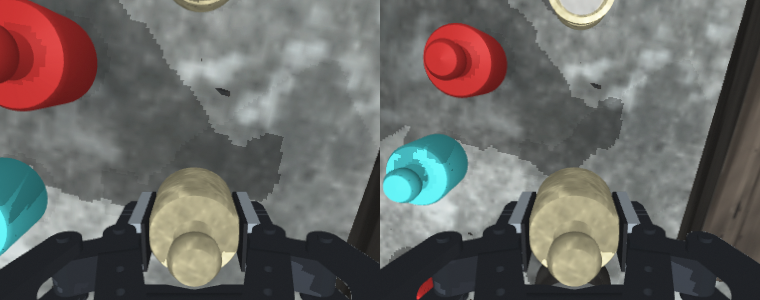

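View pics/s8.png

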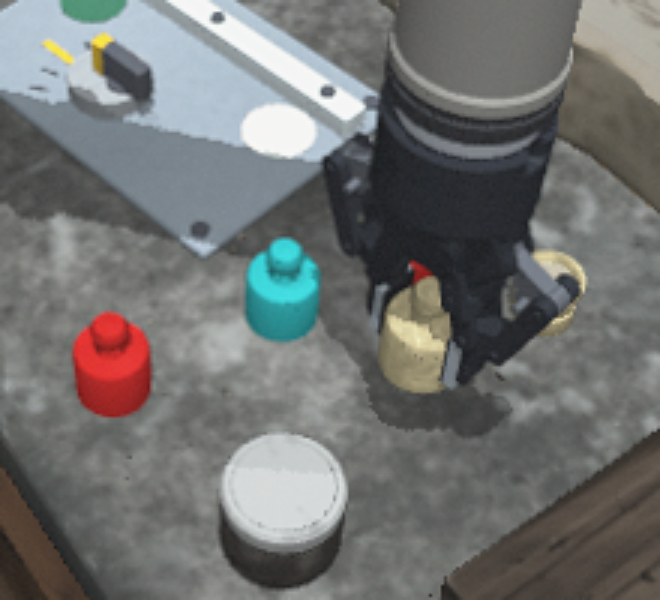

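```bash
python3 - <<'E'
from h import *
g=[.5697,.0611,np.radians(10.67)]
robot.line_to([.5361,-.2395,.13],velocity=0.25)
a=gpt(g,.016,-.09,0)
robot.line_to([a[0],a[1],.13],[180,0,10.67],velocity=0.25)
robot.line_to([a[0],a[1],.022],velocity=0.15)
robot.pause(.2); print(robot.current_contact_force())
print(robot.line_to([a[0],a[1],.003],velocity=0.03,f_stop=3),robot.current_tool_pos(),robot.current_contact_force(),robot.current_finger_gap())
W=cam("wrist");im=vision.grab_frame("wrist"); cv2.imwrite("pics/w9.png",im[:,:,::-1])
np.savez("w9.npz",K=W[0],k=W[1],E=W[2])
c=vision.grab_frame("scene")[:,:,::-1]; cv2.imwrite("pics/s9.png",cv2.resize(c[100:260,220:420],None,fx=3.5,fy=3.5))
print(a,robot.current_time_s())
E
```

```text
[-0.3173929  -0.4393693  -2.88638356]
True [ 0.6017426  -0.02422964  0.00565957] [0.42016673 0.29684276 4.46676809] 0.4577975879562691
[ 0.60208705 -0.02438146  0.        ] 22.0083
```

View pics/w9.png

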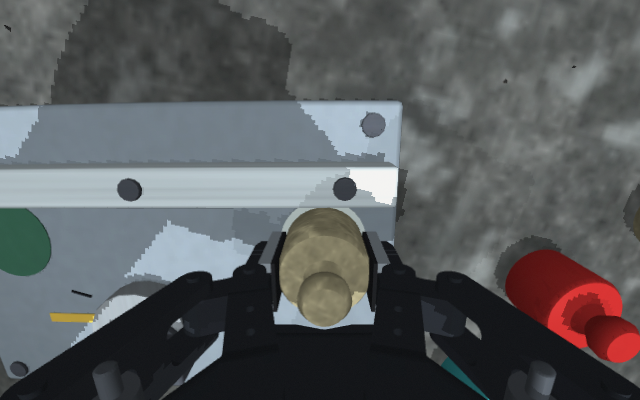

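View pics/s9.png

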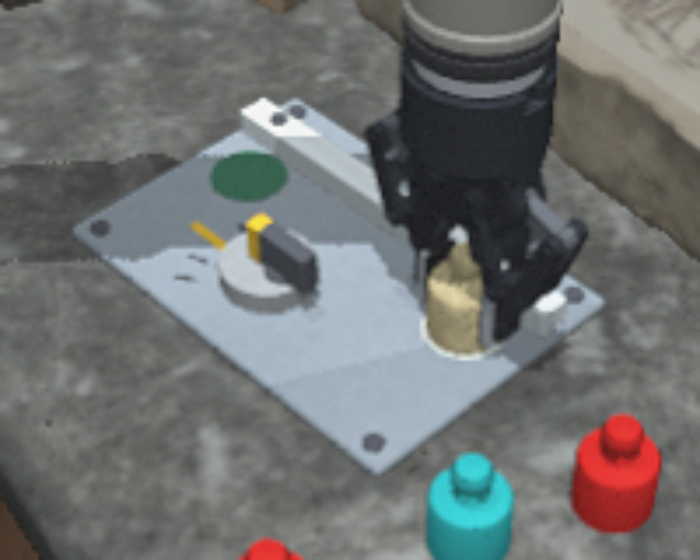

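```bash
python3 - <<'E'
from h import *
w=np.load("w9.npz");W=(w["K"],float(w["k"]),w["E"]);g=[.5697,.0611,np.radians(10.67)]
for y in (-.12,-.06,0): print(y,'fence',proj(W,gpt(g,.04,y,.026))[0].round(1),'edge',proj(W,gpt(g,.09,y,.008))[0].round(1))
print('corner',proj(W,gpt(g,.09,-.13,.008)))
im=cv2.imread("pics/w9.png");cv2.imwrite("pics/w9c.png",cv2.resize(im[90:330,220:420],None,fx=2.5,fy=2.5,interpolation=cv2.INTER_CUBIC))
E
```

```text
-0.12 fence [388.5 209.9] edge [386.3 101.2]
-0.06 fence [261.7 209.9] edge [263.7 101.3]
0 fence [137.5 209.8] edge [143.6 102.6]
corner [[406.59744631 101.36347874]]
```

View pics/w9c.png

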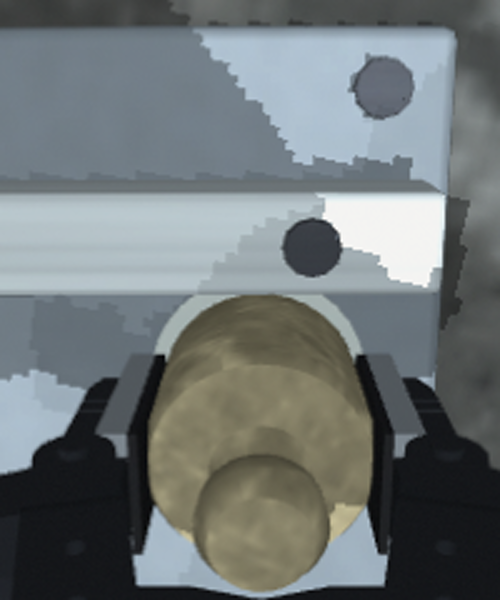

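```bash
python3 - <<'E'
from h import *
g=[.5700,.0621,np.radians(10.67)]
for y in (-.06,-.03,-.01,.012,.04,.065,.0895):
    a=gpt(g,.0162,y,.0056)
    r=robot.line_to(a,velocity=0.06,f_stop=12)
    print(y,r,robot.current_tool_pos().round(4),robot.current_contact_force().round(1),round(robot.current_finger_gap(),3))
    if r: break
print(robot.current_time_s())
im=vision.grab_frame("wrist"); cv2.imwrite("pics/w10.png",im[:,:,::-1])
c=vision.grab_frame("scene")[:,:,::-1]; cv2.imwrite("pics/s10.png",cv2.resize(c[100:260,220:420],None,fx=3.5,fy=3.5))
E
```

```text
-0.06 False [0.597  0.009  0.0057] [0.1 1.6 4.4] 0.451
-0.03 False [0.5912 0.0374 0.0056] [-0.1 -0.8  5. ] 0.453
-0.01 False [0.5876 0.0572 0.0056] [-0.3  0.9  4.8] 0.455
0.012 False [0.5834 0.0792 0.0056] [-0.4  1.2  5.2] 0.455
0.04 False [0.5781 0.1069 0.0056] [-0.4  0.   5.3] 0.456
0.065 False [0.5735 0.1314 0.0057] [ 0.4 -0.3  5.2] 0.455
0.0895 False [0.569  0.1551 0.0056] [ 0.9 -2.   5.3] 0.455
26.05
```

View pics/w10.png

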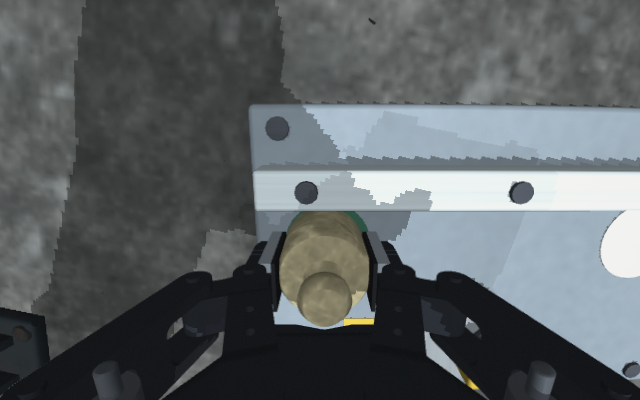

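View pics/s10.png

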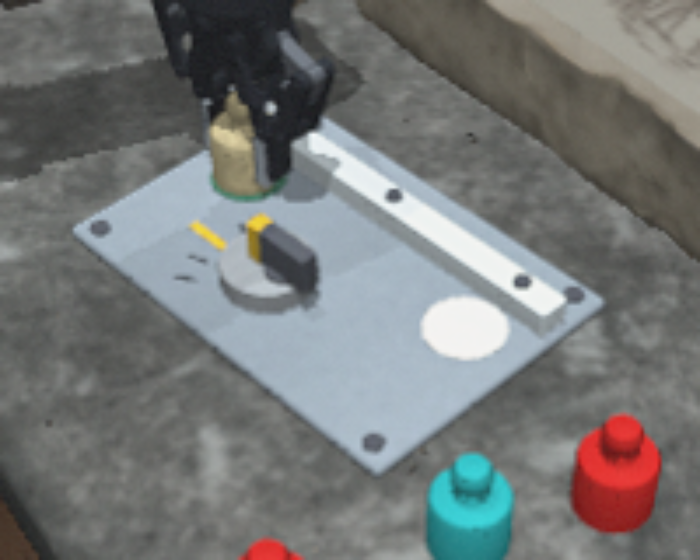

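```bash
python3 - <<'E'
from h import *
p=robot.current_tool_pos()
fingers.gripper_to(0.75,40); robot.pause(.2)
robot.line_to([p[0],p[1],.20],velocity=0.15)
robot.line_to([p[0]-.06,p[1]-.08,.25],velocity=0.2)
W=cam("wrist");im=vision.grab_frame("wrist"); cv2.imwrite("pics/w11.png",im[:,:,::-1])
np.savez("w11.npz",K=W[0],k=W[1],E=W[2])
for n in("scene","top"):
  c=vision.grab_frame(n)[:,:,::-1]; cv2.imwrite(f"pics/{n}11.png",c)
  for l in ("loupe","inkjar"): print(n,l,[(np.round(d["rect"]).tolist(),round(d["p"],2)) for d in recognise(l,n)])
g=[.5700,.0621,np.radians(10.67)]
print('green',proj(W,gpt(g,.016,.09,.008)),'knob',proj(W,gpt(g,.016,.09,.067)),'ydir',proj(W,gpt(g,-.036,0,.05)),proj(W,gpt(g,-.036,.023,.05)))
print(robot.current_contact_force(),robot.current_finger_gap(),robot.current_time_s())
E
```

```text
scene loupe [([443.0, 250.0, 26.0, 26.0], 0.73)]
scene inkjar [([357.0, 321.0, 37.0, 51.0], 0.63)]
top loupe []
top inkjar [([415.0, 250.0, 35.0, 27.0], 0.9)]
green [[274.49530016 110.9065241 ]] knob [[265.71213605 110.11336766]] ydir [[345.74297168 155.46463247]] [[326.50251921 155.43133507]]
[-0.23202312  0.29711345  0.68189513] 0.7532821428128139 29.225
```

View pics/w11.png

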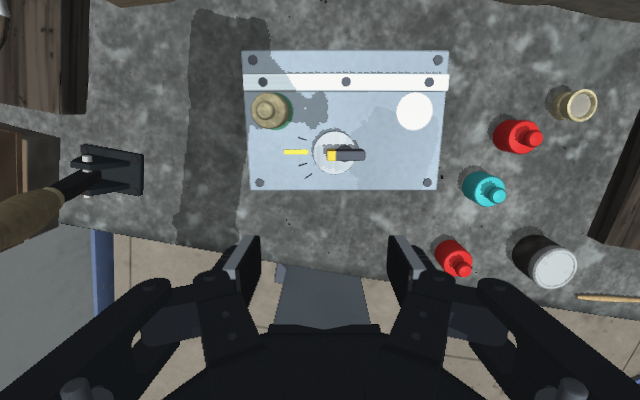

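View pics/scene11.png

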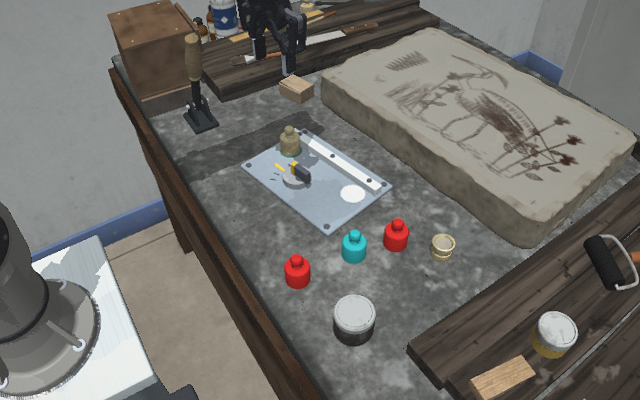

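The gauge stands upright on the green disc: knob at (268,110), with 266,110 expected. The bar at (331–363,155) is parallel to the yellow line at (295,152). The loupe and ink jar have not moved, so I hand in.

```bash
python3 - <<'E'
from h import *
workorder.close_job(); print(robot.current_time_s())
E
```

```text
the job is handed in; nothing more can be done
the job is handed in; nothing more can be done
```

The job is handed in at about 29 s of the 64 s allowed. The eccentric is on the yellow line, and the brass gauge went through the gap and stands on the green disc.

- **Setting:** I turned the eccentric by its handle bar, by about 60°. In the last pictures the bar still lies parallel to the yellow line, to within a few degrees.
- **Gauge:** I stood it on the white disc and slid it upright through the gap. The sideways force never passed 2 N in the readings taken between steps, so it showed no sign of jamming. It is released and upright, about 2–3 mm from the centre of the green disc as judged from the picture (20 mm allowed).
- **Bystanders:** In the scene picture the loupe and ink jar show within 2 pixels of where they started. The network did not find the loupe in the last top picture.

**What disagreed:** the fingertips really stand about 10 mm behind the reported TCP, not 17 mm ahead as the text says. My first grip therefore closed just above the bar without moving it. A light touch with 6.7 N on the bar top and the scene picture showed the offset, and I used the measured value from then on. The triangulated plate heights came out 2–6 mm against the stated 8 mm. The wrist camera put the guide 1–2 mm off the first fit, and I corrected for that before the slide.

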